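# Put the cleaned gas burner back together

### The arm

A 6-joint arm with a two-finger parallel gripper is mounted at the origin on the work surface. World frame = base frame: x ahead of the robot, y to its left, z up, the work surface at z = 0. Lengths are in mm, angles in rad, forces in N, time in s.
With the tool pointing down it reaches from about 300 to 775 mm from the base axis. Payload 14.6 kg.
Tool frame: the origin (TCP) lies at the very end of the fingers, on their centre line; the grasp point (between the pads) lies 19 mm behind it; z points along the fingers, y is the line along which they close (so a half turn about z gives the same grasp; the last joint's range is limited). The gripper opens to 94 mm and grips with 3 to 60 N. Pads are 16 mm wide; open, the fingers measure 119 mm over their backs; the gripper's body (75 mm by 177 mm) begins 78 mm behind the grasp point.
Start: joints at [1.084, 0.3, 1.521, -0, 1.321, -0.067], TCP at [224.164, 502.235, 205.446] pointing down, gripper open.
Joint ranges: [-3.03, 3.03], [-0.79, 2.21], [0.23, 2.52], [-1.04, 4.18], [0, 3.07], [-2.55, 2.55]. Speed limits (rad/s): [2.22, 2.22, 2.57, 3.14, 3.14, 3.14].

### API

Orientations are given as [roll, pitch, yaw] about the fixed x, y, z axes, in that order (R = Rz(yaw) Ry(pitch) Rx(roll)).
In Python, from cell import manip, camera, get_calibration gives the robot as it stands. The module is installed in compiled form; this text tells all that it offers.
- The arm moves only by the tool jog_arm, never from a script. Its argument "plan" is one flat list of numbers, 6 for each row, row after row: the shift along the world's x, y, z in m, then the turn, a rotation vector about the world's x, y, z in degrees. A call has 1 to 20 rows; each row is the pose to reach, as a shift and turn from the pose commanded when the call began; what a row does not reach only later rows make up. A row lasts 1/10 s, in which the tool goes at most 50 mm and 8.59 degrees, less where a joint would pass 70% of its speed; a pose out of reach is approached as far as the arm can. A call with a gripper value outside its range is refused whole. "claw" is the finger opening in m, from 0 to 0.094, set as the call begins (left out, the last holds). The fingers move at their own pace and stop on an object; "force" is the grip in N (left out, the last holds). Time passes only in rows, so rows that repeat a pose let the fingers close. It gives the time, the measured TCP pose, the force, the opening and the grip force at its end, in the units of the state.
- manip.read_state(): the state, without advancing time (a new reading comes with each control period).
- camera(name): name is "scene" or "top" or "wrist"; returns (picture, depth): 420x560x3 uint8, red, green, blue; 420x560 float32, mm along the optical axis (not along the pixel's ray), 0 where there is no reading.
- get_calibration(name): a dict with "fx", "fy", "cx", "cy" (pixels), "origin" and "attitude" of the camera in the world. Camera axes: x right, y down, z forward; pixel columns grow to the right and rows downward; lengths in mm; the calibration is good to about 2 mm. The wrist camera is an equidistant fisheye: a pixel r from the principal point sees the ray r / f radians off the axis. A picture is of the moment at which its call begins: read the wrist's pose just before it. get_calibration takes no time and is no camera call; for the wrist camera it gives the pose at the moment of the call.
- manip.sign_off(): hands the job in; it is judged then, once.
The state is a dict: "clock": time; "joints": joint angles; "qd": joint speeds; "effort": joint torques, N m; "eef_pos": TCP position; "eef_rot": TCP orientation; "wrist_force": force on the tool from outside, world axes, zero at the start; "moment": the same for the moment, N m; "finger_gap": finger opening in mm; "finger_force": force on a finger pad.
Only numpy, scipy, OpenCV 4.12 (cv2) and the standard library are available. Lean on these libraries where they do the work, as an engineer would, in place of code of your own. Each camera call takes 0.05 s, during which the arm holds its last target. There are 200 camera calls.

### The job

The gas burner has been washed and must go back together: set the loose burner cap on the brass burner crown so that it is seated and level, then put the cast pan grate back so that it lies flat and square, fully down in the recess round the burner. Set both down gently, do not drop them, and leave the oil bottle, the pepper mill, the steel shaker and the red jar standing where they are.

Things in the scene. Friction and masses are not known exactly. Their poses are not given: they have to be found in the camera images.
- burner: Fixed stainless burner module, 250 (x) x 210 (y) x 56 mm high, two black gas taps on its -x face. Origin: centre of its underside, z up. Its top has a rectangular recess, 196 (x) x 156 (y) mm at the floor, which is level, 40 mm above the origin. The recess walls are upright for 10 mm, then flare outward at 45 degrees to the module's top.
- crown (a point): Centre of the burner crown's rim, 60 mm straight above the burner's origin. The crown is a fixed open brass ring standing at the centre of the recess: outer diameter 84 mm, bore 64 mm, flat level rim 20 mm above the recess floor.
- cap: Loose black burner cap, 0.2 to 0.4 kg, round. Origin: centre of its underside, z up. From below: spigot of diameter 58 mm (z 0 to 7 mm) that enters the crown's bore; flange of diameter 100 mm (z 7 to 15 mm) that rests on the crown's rim, so the seated origin is 53 mm above the burner's; brass lifting boss of diameter 26 mm (z 15 to 33 mm). It starts standing on its spigot on the counter.
- grate: Loose dark cast pan grate, 190 (x) x 150 (y) x 68 mm high, 0.45 to 0.8 kg, balanced about its z axis. Origin: centre of its underside, z up; starts upright on the counter. Its bottom frame (bars 12 x 12 mm) fits the recess with 3 mm play a side, long side along the burner's x, either way round. Seated, its origin is 40 mm above the burner's and its top bars clear the cap by 8 mm.
- bar (a point): Middle of the grate's top centre bar, a good place to grasp: on the grate's z axis, 61 mm above its origin. The bar is 14 mm wide, z 54 to 68 mm, and runs along the grate's x over its full length; two cross bars 12 mm wide run along y at x = +62 and -62 mm, at the same height.
- bottle: Green glass oil bottle, diameter 58 mm, 190 mm tall, loose, standing close to the cap. Origin: centre of its underside. Leave alone.
- mill: Dark wooden pepper mill, diameter 56 mm, 150 mm tall, loose, standing close to the cap on the side away from the bottle. Origin: centre of its underside. Leave alone.
- shaker: Plain steel shaker, a cylinder of diameter 56 mm, 120 mm tall, loose, standing beyond the short +x side of the grate. Origin: centre of its underside. Leave alone.
- jar: Red jar with a steel lid, diameter 64 mm, 110 mm tall, loose, standing just beside the burner's +y long side. Origin: centre of its underside. Leave alone.
Not all that is in view belongs to the job. Several things have the shape of the cap; the one meant has the colours described above.

How it is judged (in metres and radians):
On the way:
1. the cap is seated level on the crown, with the fingers off it, while the grate is still off the burner (z of cap in the frame of burner between 0.0505 and 0.0555 m and horizontal distance between cap and burner below 0.006 m and angle between cap's own z axis and vertical below 0.035 rad and contact force between the fingers and cap below 0.1 N and horizontal distance between grate and burner above 0.1 m), for 0.2 s.
At the end, for the whole second after the job is handed in: Cap seated on the crown (height within 2.5 mm, centre within 6 mm, tilt under 0.035 rad); grate in the recess (height within 2.5 mm of fully down, centre within 7 mm, tilt under 0.025 rad, long side within 0.06 rad of the burner's); both released and at rest (z of cap in the frame of burner between 0.0505 and 0.0555 m and horizontal distance between cap and burner below 0.006 m and angle between cap's own z axis and vertical below 0.035 rad and z of grate in the frame of burner between 0.0375 and 0.0425 m and horizontal distance between grate and burner below 0.007 m and angle between grate's own z axis and vertical below 0.025 rad and angle between the x axis of grate and the x axis of burner, either way round below 0.06 rad and linear speed of each of cap, grate below 0.02 m/s); the robot touches nothing.
It fails at once if a bystander (bottle, mill, jar or shaker) is moved more than 30 mm or tipped over (distance of any of bottle, mill, jar, shaker from where it was at the start of the episode above 0.03 m or angle between any of bottle, mill, jar, shaker's own z axis and vertical above 0.3 rad).
It fails at once if the cap is dropped (falls free of the fingers at over 0.45 m/s, some 10 mm) or slammed on the burner (over 80 N) ((contact force between the fingers and cap below 0.1 N and linear speed of cap above 0.45 m/s) or contact force between cap and burner above 80 N).
It fails at once if the grate is dropped (falls free of the fingers at over 0.45 m/s, some 10 mm) or slammed on the burner (over 80 N) ((contact force between the fingers and grate below 0.1 N and linear speed of grate above 0.45 m/s) or contact force between grate and burner above 80 N).
It also fails if it takes over 72 s, if anything falls off the work surface, if the arm or the gripper's body presses on something with over 40 N, if the wrist force passes 120 N, or if a joint passes its speed limit or range.

## Working session

There is one attempt and no reset: what is moved stays moved. The work goes in short steps, Python scripts to look and compute and a tool call to move; the robot and the scene stay as the last step left them, time stands still between calls to the robot, and variables do not carry over. Pictures are saved under pics/ and viewed, at most 14 in all, crops included, and the job is handed in when it is done.

Besides the shell and the picture viewer there is one more tool, called after ">>>" by a JSON object that holds its "name" and its "arguments", one argument or row to a line. jog_arm: Moves the arm, as the interface text tells. Its arguments: {"type":"object","properties":{"plan":{"type":"array"},"claw":{"type":"number"},"force":{"type":"number"}},"required":["plan"]}

```bash
mkdir -p pics; cat > h.py <<'E'
import numpy as np,cv2,sys
from cell import manip,camera,get_calibration
def cloud(d,c):
    v,u=np.mgrid[:d.shape[0],:d.shape[1]]
    P=np.stack([(u-c['cx'])/c['fx']*d,(v-c['cy'])/c['fy']*d,d],-1)
    R=np.array(c['attitude']); 
    return P@R.T+np.array(c['origin'])
def shot(n):
    p,d=camera(n); np.savez('last_%s.npz'%n,p=p,d=d); return p,d
E
python3 - <<'E'
from h import *
for n in('top','scene'):
    c=get_calibration(n);print(c)
    p,d=shot(n);cv2.imwrite('pics/%s1.png'%n,p[:,:,::-1]);print((d>0).mean())
print(manip.read_state())
E
```

```text
{'fx': 491.82218178017223, 'fy': 491.82218178017223, 'cx': 279.1380481805731, 'cy': 206.3432095630401, 'origin': array([ 316.29307615,   34.50926259, 1281.08533349]), 'attitude': array([-2.93656420e+00,  1.85870987e-03, -1.55645301e+00])}
0.9961224489795918
{'fx': 459.8081383838289, 'fy': 459.8081383838289, 'cx': 275.84140735297643, 'cy': 218.34655879655702, 'origin': array([1208.75851183,  719.34037223, 1154.2934508 ]), 'attitude': array([-2.42078389,  0.01507668,  2.38180369])}
0.9957993197278912
{'clock': 0.1, 'joints': array([ 1.08438264e+00,  3.00406210e-01,  1.52150725e+00, -1.89926783e-05,
        1.32068675e+00, -6.65890552e-02]), 'qd': array([-1.30586512e-03, -6.29731640e-04, -1.57889358e-03, -3.51212551e-04,
       -5.33953617e-05,  1.32341183e-03]), 'effort': array([ 2.23722054e-03, -5.32651806e+01, -3.53275144e+01,  7.10355537e-02,
        2.35978479e-02, -9.18530054e-05]), 'eef_pos': array([224.07518206, 502.0356177 , 204.95315327]), 'eef_rot': array([-3.14058611e+00, -4.86861224e-05,  2.72177271e+00]), 'wrist_force': array([ 0.21939312,  0.87621519, -0.06688528]), 'moment': array([-0.00464945, -0.02890062,  0.03743035]), 'finger_force': 0.0, 'finger_gap': 94.04780496123439}
```

View pics/top1.png

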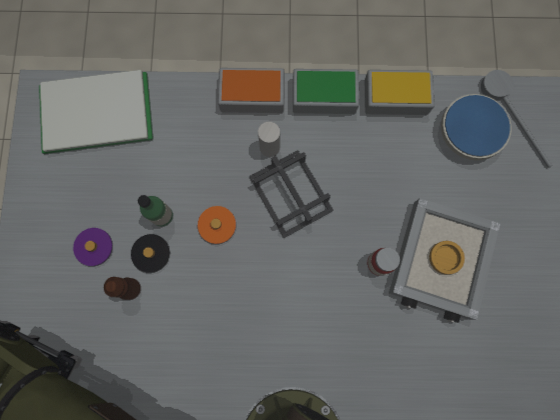

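View pics/scene1.png

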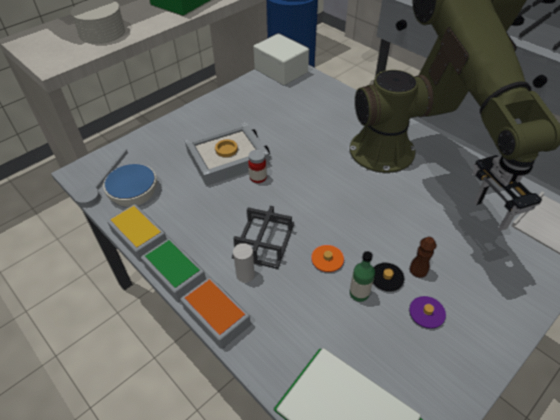

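Top view: cap candidates are black (150,253), orange (217,225) and purple (93,247). The black one with the brass boss, between bottle (155,208) and mill (122,288), is the cap. The grate is at (291,195), the shaker (269,138), the burner (447,258), and the jar (385,262).

```bash
cat > h.py <<'E'
import numpy as np,cv2,sys
from scipy.spatial.transform import Rotation as Ro
from cell import manip,camera,get_calibration
def R_(c): return Ro.from_euler('xyz',c['attitude']).as_matrix()
def cloud(d,c):
    v,u=np.mgrid[:d.shape[0],:d.shape[1]]
    P=np.stack([(u-c['cx'])/c['fx']*d,(v-c['cy'])/c['fy']*d,d],-1)
    return P@R_(c).T+np.array(c['origin'])
def plane(uv,c,z):
    uv=np.atleast_2d(uv); D=np.c_[(uv[:,0]-c['cx'])/c['fx'],(uv[:,1]-c['cy'])/c['fy'],np.ones(len(uv))]@R_(c).T
    o=np.array(c['origin']); return (o+D*((z-o[2])/D[:,2])[:,None])[:,:2]
def shot(n):
    p,d=camera(n); np.savez('last_%s.npz'%n,p=p,d=d); return p,d
def circ(P):
    A=np.c_[2*P,np.ones(len(P))]; s=np.linalg.lstsq(A,(P**2).sum(1),rcond=None)[0]
    return s[:2],np.sqrt(s[2]+s[:2]@s[:2])
E
python3 - <<'E'
from h import *
c=get_calibration('top');L=np.load('last_top.npz');p,d=L['p'],L['d'];W=cloud(d,c)
print('table z',[W[v,u,2].round(1) for v,u in((330,250),(150,200),(300,330),(200,370))])
hsv=cv2.cvtColor(p,cv2.COLOR_RGB2HSV)
def box(m,u0,v0,u1,v1):
    o=np.zeros_like(m);o[v0:v1,u0:u1]=m[v0:v1,u0:u1];return o
def big(m):
    cs=cv2.findContours(m.astype(np.uint8),0,2)[0];return max(cs,key=cv2.contourArea)
brass=(hsv[...,1]>110)&(hsv[...,0]>10)&(hsv[...,0]<28)&(hsv[...,2]>90)
k=big(box(brass,135,240,165,268));print('boss px',cv2.minEnclosingCircle(k),'z',W[brass&box(brass,135,240,165,268),2].max(),plane(cv2.minEnclosingCircle(k)[0],c,33))
dk=p.max(2)<60
k=big(box(dk,125,230,175,278));e=cv2.fitEllipse(k);print('flange',e,plane(e[0],c,15))
k=big(box(brass,420,230,475,285));e=cv2.fitEllipse(k);P=plane(k[:,0].astype(float),c,60);print('crown',e,plane(e[0],c,60),circ(P))
# by height
def hm(z0,z1,x0,y0,x1,y1):
    return (W[...,2]>z0)&(W[...,2]<z1)&box(np.ones(d.shape,bool),x0,y0,x1,y1)
m=hm(50,63,395,195,500,320);k=big(m)
r=cv2.minAreaRect(plane(k[:,0].astype(float),c,56).astype(np.float32));print('burner',r)
m=hm(58,76,245,145,335,240);Q=W[m];print('grate z',np.percentile(Q[:,2],[5,50,95]))
r=cv2.minAreaRect(Q[:,:2].astype(np.float32));print('grate',r,Q.mean(0))
for n,(b,h) in dict(bottle=((130,185,180,235),190),mill=((95,270,145,305),150),shaker=((255,115,285,165),120),jar=((365,240,402,280),110)).items():
    m=hm(h-12,h+10,*b);q=W[m];print(n,m.sum(),np.median(q,0).round(0), ((q.min(0)+q.max(0))/2).round(0))
cv2.imwrite('pics/cap.png',cv2.resize(p[170:310,70:260,::-1],None,fx=4,fy=4))
E
```

```text
table z [np.float64(-1.2), np.float64(2.1), np.float64(6.1), np.float64(2.4)]
boss px ((147.87930297851562, 251.70689392089844), 5.16935920715332) z 1281.0853334915678 [[453.22938077 372.81035096]]
flange ((149.85667419433594, 253.06942749023438), (36.91659164428711, 38.58632278442383), 42.102237701416016) [[451.75695944 372.3443556 ]]
crown ((447.14599609375, 257.0105895996094), (31.364896774291992, 33.665828704833984), 131.4723358154297) [[ 447.58916646 -378.23131239]] (array([ 447.85457881, -378.22112323]), np.float64(40.26803772098934))
burner ((447.4483947753906, -379.3076171875), (211.47311401367188, 251.48550415039062), 72.60018920898438)
grate z [61.97493402 68.56245766 72.48972608]
grate ((637.0467529296875, 21.361221313476562), (235.6312255859375, 149.9764404296875), 30.10654067993164) [620.06867549  11.92835973  68.17184373]
bottle 128 [551. 347. 191.] [553. 349. 188.]
mill 235 [361. 416. 148.] [362. 418. 147.]
shaker 405 [745.  68. 121.] [746.  68. 118.]
jar 454 [ 435. -219.  110.] [ 435. -220.  108.]
```

View pics/cap.png

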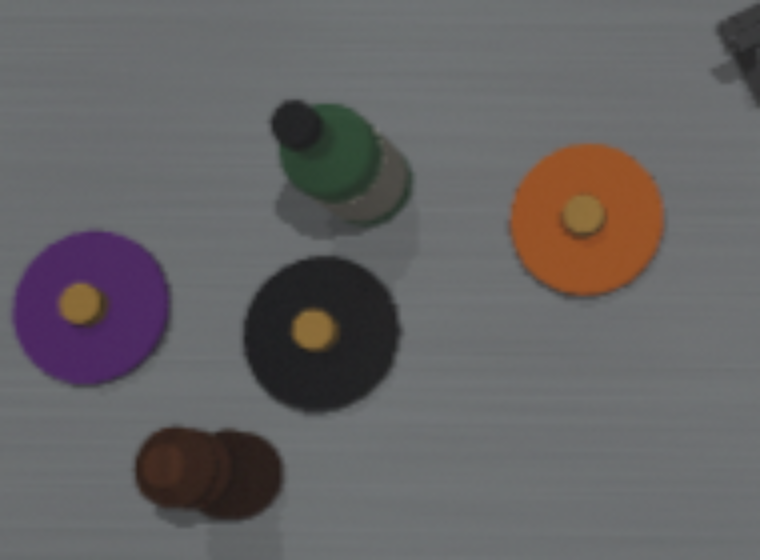

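The crop shows the black cap with its brass boss at about (315,330) in the crop, bottle above it and mill below left. The choice is confirmed. I'll hover over it, with the closing line perpendicular to the bottle–mill line.

>>> {"name": "jog_arm", "arguments": {
  "plan": [0.03,-0.017,0.01,0,0,0,0.07,-0.04,0.02,0,0,1,0.11,-0.062,0.02,0,0,2,0.15,-0.085,0.02,0,0,3,0.19,-0.107,0.02,0,0,4,0.215,-0.122,0.01,0,0,4,0.229,-0.13,0.0,0,0,4,0.229,-0.13,0.0,0,0,4,0.229,-0.13,0.0,0,0,4,0.229,-0.13,0.0,0,0,4,0.229,-0.13,0.0,0,0,4],
  "claw": 0.07,
  "force": 30
}}

```text
clock: 1.2
eef_pos: [452.3, 373.1, 206.0]
eef_rot: [3.141, 0.0, 2.793]
wrist_force: [-0.6, -0.1, 1.1]
finger_gap: 69.5
finger_force: 0.0
```

```bash
cat >> h.py <<'E'
def wplane(uv,c,z):
    uv=np.atleast_2d(uv).astype(float); a=(uv[:,0]-c['cx'])/c['fx'];b=(uv[:,1]-c['cy'])/c['fy']; r=np.hypot(a,b)+1e-12
    D=np.c_[a/r*np.sin(r),b/r*np.sin(r),np.cos(r)]@R_(c).T
    o=np.array(c['origin']); return (o+D*((z-o[2])/D[:,2])[:,None])[:,:2]
def wpix(P,c):
    Q=(np.atleast_2d(P)-np.array(c['origin']))@R_(c); r=np.hypot(Q[:,0],Q[:,1])+1e-12; t=np.arctan2(r,Q[:,2])
    return np.c_[c['cx']+c['fx']*t*Q[:,0]/r,c['cy']+c['fy']*t*Q[:,1]/r]
E
python3 - <<'E'
from h import *
s=manip.read_state();c=get_calibration('wrist');p,d=shot('wrist');np.save('wc.npy',c,allow_pickle=True)
print(s['clock'],s['eef_pos'],s['eef_rot'],s['finger_gap'],c)
print(wpix([[453,372.5,33],[453,372.5,15]],c))
cv2.imwrite('pics/w1.png',p[:,:,::-1])
E
```

```text
1.2 [452.32489376 373.14060422 206.01751425] [3.14091613e+00 3.45197743e-04 2.79314633e+00] 69.52706242648068 {'fx': 325.19226210127806, 'fy': 325.19226210127806, 'cx': 275.5565840085576, 'cy': 201.28533402568456, 'origin': array([385.83220983, 398.10059699, 385.42645052]), 'attitude': array([ 2.89331552e+00, -2.28276414e-03,  1.22171586e+00])}
[[273.84952189 185.9700909 ]
 [273.89368996 182.87020755]]
```

View pics/w1.png

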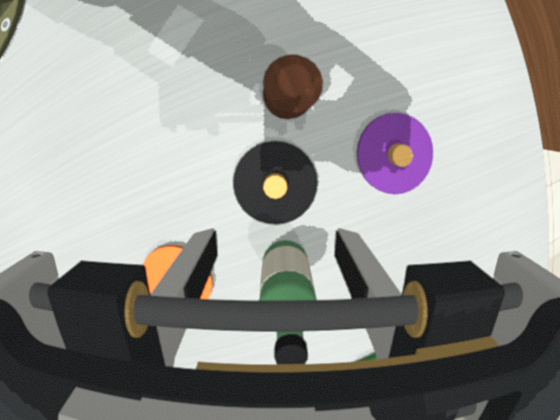

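Wrist view: black cap at about (275,183), boss at (275,186), agreeing with the prediction. The mill is at (292,86), the bottle at (288,270), and the fingers straddle the gap between them.

```bash
python3 - <<'E'
from h import *
c=np.load('wc.npy',allow_pickle=True).item();p=np.load('last_wrist.npz')['p'];hsv=cv2.cvtColor(p,cv2.COLOR_RGB2HSV)
m=np.zeros(p.shape[:2],np.uint8);m[165:210,255:295]=((hsv[...,1]>100)&(hsv[...,2]>140))[165:210,255:295]
k=max(cv2.findContours(m,0,2)[0],key=cv2.contourArea);print(circ(wplane(k[:,0],c,33)))
m[:]=0;m[135:230,225:325]=(p.max(2)<75)[135:230,225:325];m=cv2.morphologyEx(m,cv2.MORPH_OPEN,np.ones((5,5)))
k=max(cv2.findContours(m,0,2)[0],key=cv2.contourArea);P=wplane(cv2.convexHull(k)[:,0],c,15);print(circ(P),cv2.minEnclosingCircle(P.astype(np.float32)))
E
```

```text
(array([453.82165942, 373.34287817]), np.float64(13.188820685793376))
(array([453.65902796, 373.58381535]), np.float64(48.12290655258283)) ((453.48016357421875, 373.368408203125), 48.72187423706055)
```

>>> {"name": "jog_arm", "arguments": {
  "plan": [0.0005,0.001,-0.03,0,0,0,0.0005,0.001,-0.06,0,0,0,0.0005,0.001,-0.09,0,0,0,0.0005,0.001,-0.12,0,0,0,0.0005,0.001,-0.145,0,0,0,0.0005,0.001,-0.165,0,0,0,0.0005,0.001,-0.175,0,0,0,0.0005,0.001,-0.183,0,0,0,0.0005,0.001,-0.187,0,0,0,0.0005,0.001,-0.187,0,0,0,0.0005,0.001,-0.187,0,0,0,0.0005,0.001,-0.187,0,0,0]
}}

```text
clock: 2.45
eef_pos: [454.0, 373.5, 19.2]
eef_rot: [3.141, 0.001, 2.792]
wrist_force: [0.4, 0.3, 1.3]
finger_gap: 70.0
finger_force: 0.0
```

```bash
python3 - <<'E'
from h import *
for i in range(3):
    s=manip.read_state();print(s['clock'],s['eef_pos'],s['wrist_force'])
    camera('wrist')
E
```

```text
2.45 [453.95932749 373.46448151  19.1600061 ] [0.35153345 0.28481634 1.2922162 ]
2.5 [453.90604199 373.39795171  19.03169294] [-0.32743869  1.03640444  0.00117481]
2.55 [453.85196498 373.36485045  18.92298246] [0.22590032 0.04356864 0.752818  ]
```

>>> {"name": "jog_arm", "arguments": {
  "plan": [0,0,-0.001,0,0,0,0,0,-0.001,0,0,0,0,0,-0.001,0,0,0,0,0,-0.001,0,0,0,0,0,-0.001,0,0,0,0,0,-0.001,0,0,0,0,0,-0.001,0,0,0,0,0,-0.001,0,0,0,0,0,-0.001,0,0,0,0,0,-0.001,0,0,0],
  "claw": 0.0,
  "force": 40
}}

```text
clock: 3.6
eef_pos: [453.7, 373.2, 17.4]
eef_rot: [-3.142, 0.0, 2.792]
wrist_force: [0.1, -0.2, -0.6]
finger_gap: 24.8
finger_force: 40.0
```

>>> {"name": "jog_arm", "arguments": {
  "plan": [0,0,0.005,0,0,0,0,0,0.02,0,0,0,0,0,0.05,0,0,0,0,0,0.085,0,0,0,0,0,0.12,0,0,0,0,0,0.15,0,0,0,0,0,0.17,0,0,0,0,-0.02,0.18,0,0,0,0.005,-0.05,0.18,0,0,0,0.01,-0.085,0.18,0,0,0,0.015,-0.125,0.18,0,0,0,0.02,-0.165,0.18,0,0,0,0.025,-0.205,0.18,0,0,0,0.03,-0.245,0.18,0,0,0,0.035,-0.285,0.18,0,0,0,0.04,-0.325,0.18,0,0,0,0.045,-0.355,0.18,0,0,0,0.048,-0.38,0.18,0,0,0,0.05,-0.39,0.18,0,0,0,0.05,-0.39,0.18,0,0,0]
}}

```text
clock: 5.6
eef_pos: [503.8, -17.4, 198.1]
eef_rot: [3.141, 0.001, 2.79]
wrist_force: [0.2, -0.3, -2.5]
finger_gap: 24.7
finger_force: 40.0
```

>>> {"name": "jog_arm", "arguments": {
  "plan": [0,-0.02,0,0,0,0,0.005,-0.05,0,0,0,0,0.01,-0.085,0,0,0,0,0.015,-0.125,0,0,0,0,0.02,-0.165,0,0,0,0,0.025,-0.205,0,0,0,0,0.03,-0.245,0,0,0,0,0.035,-0.285,0,0,0,0,0.04,-0.325,0,0,0,0,0.044,-0.36,0,0,0,0,0.044,-0.385,0,0,0,0,0.044,-0.395,0,0,0,0,0.044,-0.397,0,0,0,0,0.044,-0.397,0,0,0,0,0.044,-0.397,0,0,0,0,0.044,-0.397,0,0,0,0,0.044,-0.397,0,0,0,0,0.044,-0.397,0,0,0,0]
}}

```text
clock: 7.4
eef_pos: [547.8, -413.4, 197.6]
eef_rot: [-3.142, 0.0, 2.792]
wrist_force: [-0.4, -0.4, -3.1]
finger_gap: 25.0
finger_force: 40.0
```

```bash
python3 - <<'E'
from h import *
s=manip.read_state();c=get_calibration('wrist');p,d=shot('wrist');np.save('wc.npy',c,allow_pickle=True)
print(s['clock'],s['eef_pos'],s['eef_rot'],s['finger_gap'],s['finger_force'],s['wrist_force'],s['joints'])
print(wpix([[448,-378,60]],c))
cv2.imwrite('pics/w2.png',p[:,:,::-1])
E
```

```text
7.4 [ 547.75621278 -413.44338592  197.63781512] [-3.14153292e+00  1.40727440e-04  2.79190993e+00] 24.999848079930274 39.999117851257324 [-0.40389111 -0.35078926 -3.06093274] [-6.99916219e-01  6.20678050e-01  1.07884359e+00 -7.88991553e-06
  1.44191834e+00 -1.92102880e+00]
[[273.19080499  84.97137562]]
```

View pics/w2.png

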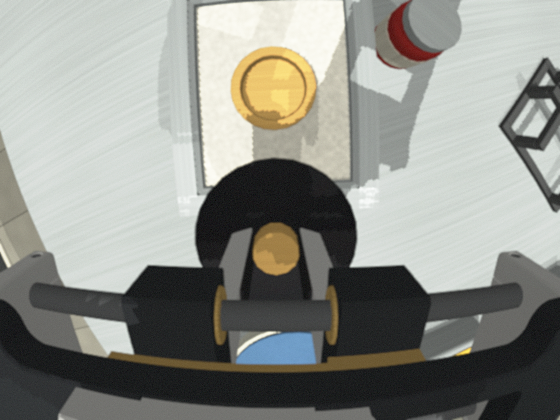

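Wrist view: the cap is held by its boss at (276,248), flange edge all round. The crown is at (273,87) in the recess, as predicted within about 2 px.

```bash
python3 - <<'E'
from h import *
c=np.load('wc.npy',allow_pickle=True).item();p=np.load('last_wrist.npz')['p'];hsv=cv2.cvtColor(p,cv2.COLOR_RGB2HSV)
m=np.zeros(p.shape[:2],np.uint8);m[35:140,215:335]=((hsv[...,1]>95)&(hsv[...,0]<32))[35:140,215:335]
m=cv2.morphologyEx(m,cv2.MORPH_OPEN,np.ones((3,3)))
k=max(cv2.findContours(m,0,2)[0],key=cv2.contourArea);h=cv2.convexHull(k)[:,0]
for z in(60,):
    P=wplane(h,c,z);print(circ(P),cv2.minEnclosingCircle(P.astype(np.float32)))
k2=k[:,0];U=wplane(k2,c,60)
# far/upper half is rim; lower edge might include side wall
print(circ(U[k2[:,1]<95]))
# bore inner dark ring: by edges - recess walls
# cap flange, far side arc visible
m[:]=0;m[155:270,190:362]=(p.max(2)<60)[155:270,190:362]
k=max(cv2.findContours(m,0,2)[0],key=cv2.contourArea)[:,0];k=k[(k[:,1]<225)];P=wplane(k,c,197.6-2.4);print('cap',circ(P))
E
```

```text
(array([ 449.95012846, -378.83850259]), np.float64(40.94062684775137)) ((449.9315490722656, -378.8890380859375), 41.206085205078125)
(array([ 450.01253035, -378.79316485]), np.float64(40.61890619903781))
cap (array([ 534.48209741, -407.5447142 ]), np.float64(37.63223498292815))
```

```bash
python3 - <<'E'
from h import *
c=np.load('wc.npy',allow_pickle=True).item();p=np.load('last_wrist.npz')['p']
m=(p.max(2)<70)
pts=[]
for u in range(205,348,3):
    v=[v for v in range(150,235) if m[v:v+4,u].all()]
    if v: pts.append((u,v[0]-.5))
pts=np.array(pts,float);print(pts[::6].tolist())
for z in(195.2,):
    P=wplane(pts,c,z);C,r=circ(P);print(C,r,np.abs(np.hypot(*(P-C).T)-r).max())
# fixed-radius fit
from scipy.optimize import least_squares
f=least_squares(lambda q:np.hypot(*(P-q).T)-50,C);print(f.x,np.abs(f.fun).max())
E
```

```text
[[205.0, 199.5], [223.0, 177.5], [241.0, 166.5], [259.0, 160.5], [277.0, 158.5], [295.0, 160.5], [313.0, 167.5], [331.0, 180.5]]
[ 546.4950459  -411.63046576] 47.820170085917084 0.4662309130590927
[ 548.82247032 -412.46949239] 1.0413088828791004
```

>>> {"name": "jog_arm", "arguments": {
  "plan": [-0.02,0.007,0,0,0,0,-0.045,0.016,0,0,0,0,-0.07,0.025,0,0,0,0,-0.09,0.032,0,0,0,0,-0.0985,0.035,-0.02,0,0,0,-0.0985,0.035,-0.05,0,0,0,-0.0985,0.035,-0.08,0,0,0,-0.0985,0.035,-0.1,0,0,0,-0.0985,0.035,-0.107,0,0,0,-0.0985,0.035,-0.107,0,0,0,-0.0985,0.035,-0.107,0,0,0,-0.0985,0.035,-0.11,0,0,0,-0.0985,0.035,-0.113,0,0,0,-0.0985,0.035,-0.116,0,0,0,-0.0985,0.035,-0.119,0,0,0,-0.0985,0.035,-0.121,0,0,0,-0.0985,0.035,-0.123,0,0,0,-0.0985,0.035,-0.123,0,0,0,-0.0985,0.035,-0.123,0,0,0]
}}

```text
clock: 9.35
eef_pos: [449.2, -378.8, 74.5]
eef_rot: [-3.142, 0.0, 2.792]
wrist_force: [-0.7, 0.1, -0.8]
finger_gap: 25.3
finger_force: 40.0
```

>>> {"name": "jog_arm", "arguments": {
  "plan": [0,0,-0.001,0,0,0,0,0,-0.002,0,0,0,0,0,-0.003,0,0,0,0,0,-0.0035,0,0,0,0,0,-0.004,0,0,0,0,0,-0.004,0,0,0,0,0,-0.004,0,0,0]
}}

```text
clock: 10.05
eef_pos: [449.2, -378.8, 70.5]
eef_rot: [-3.142, 0.0, 2.792]
wrist_force: [0.3, -0.0, -2.3]
finger_gap: 25.0
finger_force: 40.0
```

```bash
python3 - <<'E'
from h import *
for i in range(4):
    s=manip.read_state();print(s['clock'],s['eef_pos'],s['wrist_force'],s['moment']);p,d=camera('wrist')
cv2.imwrite('pics/w3.png',p[:260,100:460,::-1])
E
```

```text
10.05 [ 449.17436803 -378.78515332   70.49286032] [ 0.28812146 -0.03711259 -2.26800455] [ 0.0144755  -0.01991916 -0.03732518]
10.1 [ 449.17774838 -378.74974055   70.43466295] [-0.47510057  0.56157104 -1.37201125] [0.01673336 0.00428933 0.03095507]
10.15 [ 449.17614254 -378.77463927   70.46185093] [ 0.11634336  0.02278964 -2.33922625] [ 0.00241189  0.00962519 -0.00918978]
10.2 [ 449.18847849 -378.77993059   70.47164251] [ 0.32587434  0.15352018 -2.02826772] [-0.01261159  0.00829453  0.02341106]
```

View pics/w3.png

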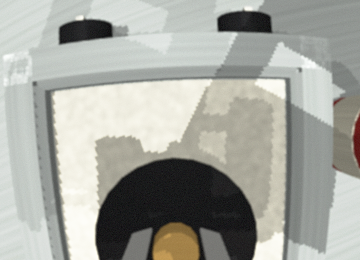

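The picture shows the cap over the recess at (175,220), no crown visible beside it. It still hangs on the fingers (−2 N), so I'll lower until it carries.

>>> {"name": "jog_arm", "arguments": {
  "plan": [0,0,-0.0003,0,0,0,0,0,-0.0006,0,0,0,0,0,-0.001,0,0,0,0,0,-0.001,0,0,0,0,0,-0.001,0,0,0]
}}

```text
clock: 10.75
eef_pos: [449.3, -378.8, 70.4]
eef_rot: [-3.141, 0.0, 2.792]
wrist_force: [-4.6, 4.3, 8.7]
finger_gap: 25.1
finger_force: 40.0
```

>>> {"name": "jog_arm", "arguments": {
  "plan": [0,0,0,0,0,0,0,0,0,0,0,0,0,0,0,0,0,0,0,0,0,0,0,0,0,0,0.005,0,0,0,0,0,0.015,0,0,0,0,0,0.04,0,0,0,0,0,0.08,0,0,0,0,0,0.12,0,0,0,0,0,0.16,0,0,0,0,0,0.18,0,0,0,0,0,0.18,0,0,0,0,0,0.18,0,0,0,0,0,0.18,0,0,0],
  "claw": 0.06
}}

```text
clock: 12.15
eef_pos: [448.8, -378.4, 248.1]
eef_rot: [3.141, -0.002, 2.792]
wrist_force: [-0.1, -1.0, 0.2]
finger_gap: 60.0
finger_force: 0.0
```

```bash
python3 - <<'E'
from h import *
s=manip.read_state();c=get_calibration('wrist');p,d=shot('wrist');np.save('wc.npy',c,allow_pickle=True)
print(s['clock'],s['eef_pos'],s['eef_rot'],s['joints'][5])
hsv=cv2.cvtColor(p,cv2.COLOR_RGB2HSV)
print(wpix([[449,-379,86],[449,-379,68]],c))
cv2.imwrite('pics/w4.png',p[:,:,::-1])
# top view: grate + burner, from depth; recess floor corners
c=get_calibration('top');p,d=shot('top');W=cloud(d,c)
b=np.zeros(d.shape,bool);b[145:240,245:335]=1
m=b&(p.max(2)<85);cs=cv2.findContours(m.astype(np.uint8),0,2)[0];k=max(cs,key=cv2.contourArea)
r=cv2.minAreaRect(plane(k[:,0],c,66).astype(np.float32));print('grate outline@66',r)
q=W[m&(abs(W[...,2]-68)<8)];print(len(q),cv2.minAreaRect(q[:,:2].astype(np.float32)))
cv2.imwrite('pics/g.png',np.hstack([cv2.resize(p[140:245,240:340,::-1],None,fx=4,fy=4),cv2.resize(cv2.cvtColor(m.astype(np.uint8)*255,8)[140:245,240:340],None,fx=4,fy=4,interpolation=0)]))
E
```

```text
12.15 [ 448.81977496 -378.44014234  248.08876645] [ 3.14071366e+00 -1.99068549e-03  2.79161277e+00] -1.9837297247209071
[[273.72646334 187.89679418]
 [273.77535402 184.65006583]]
grate outline@66 ((631.8956298828125, 23.366241455078125), (242.24798583984375, 157.2310791015625), 29.86705780029297)
983 ((635.529541015625, 20.3994140625), (231.71990966796875, 149.70025634765625), 29.841144561767578)
```

View pics/w4.png

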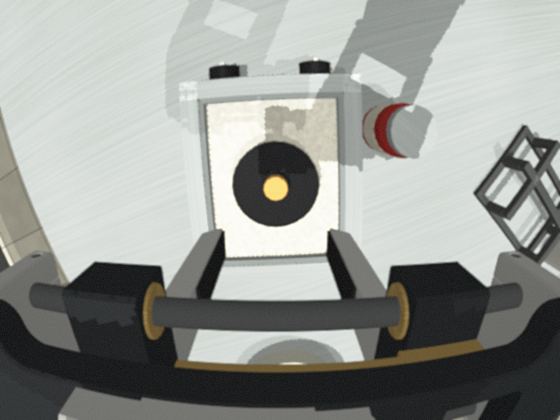

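View pics/g.png

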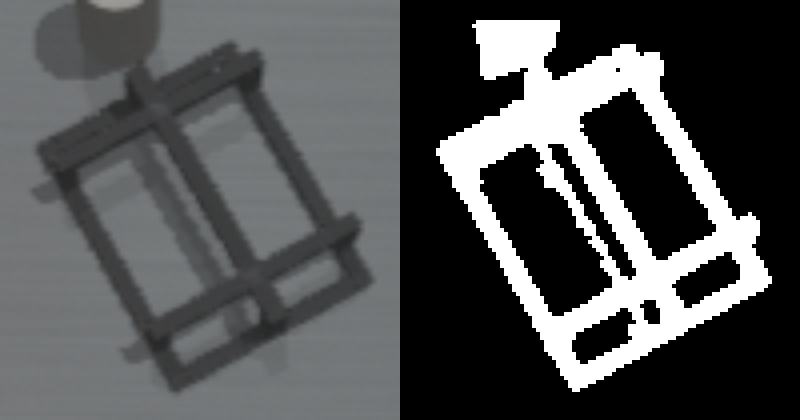

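Left wrist view: the cap is level on the crown at (276,184), boss (276,188), recess visible square at (207–345, 97–258). Crop: grate bar runs from (135,70) to (270,325), with the shaker touching the mask at top.

```bash
python3 - <<'E'
from h import *
c=np.load('wc.npy',allow_pickle=True).item();p=np.load('last_wrist.npz')['p'];hsv=cv2.cvtColor(p,cv2.COLOR_RGB2HSV)
m=np.zeros(p.shape[:2],np.uint8);m[165:210,255:297]=((hsv[...,1]>100)&(hsv[...,2]>140))[165:210,255:297]
k=max(cv2.findContours(m,0,2)[0],key=cv2.contourArea);print('boss',circ(wplane(k[:,0],c,86)))
m[:]=0;m[130:235,225:327]=(p.max(2)<60)[130:235,225:327];m=cv2.morphologyEx(m,cv2.MORPH_OPEN,np.ones((5,5)))
k=max(cv2.findContours(m,0,2)[0],key=cv2.contourArea);print('flange',circ(wplane(cv2.convexHull(k)[:,0],c,68)))
# recess floor: warm cream colour
g=p.astype(int);w=((g[...,0]-g[...,2])>10).astype(np.uint8);w[:85]=0;w[262:]=0;w[:,:195]=0;w[:,355:]=0
w=cv2.morphologyEx(w,cv2.MORPH_OPEN,np.ones((3,3)))
k=max(cv2.findContours(w,0,2)[0],key=cv2.contourArea);P=wplane(k[:,0],c,40).astype(np.float32);print('recess',cv2.minAreaRect(P))
# line fits on sides
def side(kk,P,sel):
    vx,vy,x,y=cv2.fitLine(P[sel],cv2.DIST_HUBER,0,.01,.01).ravel();return np.degrees(np.arctan2(vy,vx)),x,y
kk=k[:,0]
for n,s in dict(L=(kk[:,0]<218)&(kk[:,1]>110)&(kk[:,1]<220),R=(kk[:,0]>330)&(kk[:,1]>110)&(kk[:,1]<220),T=(kk[:,1]<105)&(kk[:,0]>220)&(kk[:,0]<330)).items(): print(n,s.sum(),side(kk,P,s))
c=get_calibration('top');e=plane([[273.75,157.5],[307.5,221.25]],c,68);print('bar',e,e.mean(0),np.degrees(np.arctan2(*(e[0]-e[1])[::-1])),np.hypot(*(e[0]-e[1])))
E
```

```text
boss (array([ 449.77198852, -377.52729308]), np.float64(13.114782458673336))
flange (array([ 449.470483 , -377.1969974]), np.float64(47.64409309009625))
recess ((403.89697265625, -364.5821228027344), (154.9381561279297, 99.02952575683594), 72.43109130859375)
L 16 (np.float32(-5.5614777), np.float32(361.5315), np.float32(-428.7885))
R 10 (np.float32(-18.328014), np.float32(425.0018), np.float32(-291.03003))
T 35 (np.float32(71.88776), np.float32(358.98026), np.float32(-347.3396))
bar [[696.62550851  56.08186979]
 [531.37828451 -31.15441635]] [614.00189651  12.46372672] 27.830190585096304 186.86041490434948
```

>>> {"name": "jog_arm", "arguments": {
  "plan": [0.005,0.015,0,0,0,1,0.02,0.05,0,0,0,5,0.036,0.085,0,0,0,10,0.052,0.122,0,0,0,15,0.068,0.16,0,0,0,20,0.084,0.2,0,0,0,25,0.1,0.24,0,0,0,30,0.118,0.28,-0.01,0,0,35,0.135,0.32,-0.02,0,0,40,0.15,0.355,-0.03,0,0,45,0.16,0.38,-0.04,0,0,48,0.165,0.391,-0.04,0,0,49,0.165,0.391,-0.04,0,0,49,0.165,0.391,-0.04,0,0,49,0.165,0.391,-0.04,0,0,49,0.165,0.391,-0.04,0,0,49,0.165,0.391,-0.04,0,0,49],
  "claw": 0.06
}}

```text
clock: 13.95
eef_pos: [614.1, 11.5, 209.8]
eef_rot: [-3.141, 0.0, -2.638]
wrist_force: [-0.3, -0.3, 0.2]
finger_gap: 59.9
finger_force: 0.0
```

```bash
python3 - <<'E'
from h import *
s=manip.read_state();c=get_calibration('wrist');p,d=shot('wrist');np.save('wc.npy',c,allow_pickle=True)
print(s['clock'],s['eef_pos'],s['eef_rot'],s['joints'][5])
print(wpix([[614,12.5,68],[560,-17,68],[531,-31,68]],c))
cv2.imwrite('pics/w5.png',p[:,:,::-1])
E
```

```text
13.95 [614.05527153  11.505875   209.78267738] [-3.14133745e+00  3.10772758e-04 -2.63759428e+00] -2.115651749809272
[[275.69722187 190.71651921]
 [275.90973305 129.53391128]
 [277.68303842  97.0189424 ]]
```

View pics/w5.png

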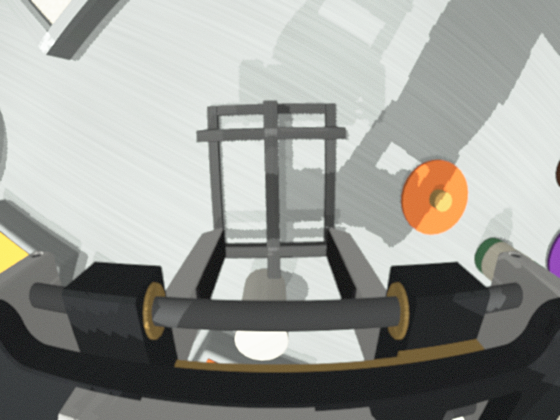

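Wrist view: centre bar runs vertically at u≈270 from v≈100 to 278, cross bars at v≈133 and v≈250, and the shaker lies beyond at (262,340).

```bash
python3 - <<'E'
from h import *
c=np.load('wc.npy',allow_pickle=True).item();p=np.load('last_wrist.npz')['p'];g=p.max(2).astype(int)
print('row180',g[180,255:295].tolist());print('col240',g[120:145,240].tolist(),g[235:265,240].tolist())
ctr=[]
for v in list(range(145,238,4)):
    u=np.where(g[v,258:290]<110)[0]+258
    # run containing ~270
    r=[x for x in u if abs(x-270)<12];ctr.append((min(r),max(r),v))
ctr=np.array(ctr,float);l=wplane(ctr[:,[0,2]]-[.5,0],c,68);r=wplane(ctr[:,[1,2]]+[.5,0],c,68)
print('w',np.hypot(*(l-r).T).round(1))
mid=(l+r)/2;vx,vy,x,y=cv2.fitLine(mid.astype(np.float32),cv2.DIST_HUBER,0,.01,.01).ravel();print('bar',np.degrees(np.arctan2(vy,vx)),x,y)
s=manip.read_state()['eef_pos'];n=np.array([-vy,vx]);print('perp offset of bar from tcp',n@(np.array([x,y])-s[:2]),n)
E
```

```text
row180 [232, 232, 234, 233, 235, 236, 236, 237, 237, 218, 147, 89, 71, 75, 76, 79, 80, 76, 74, 76, 74, 74, 78, 103, 133, 144, 141, 144, 142, 146, 152, 158, 167, 166, 165, 167, 169, 167, 167, 169]
col240 [218, 220, 224, 231, 234, 233, 235, 226, 169, 112, 98, 103, 105, 104, 100, 102, 102, 101, 102, 125, 183, 226, 236, 236, 235] [166, 165, 171, 196, 225, 235, 232, 187, 117, 63, 46, 70, 91, 106, 110, 110, 108, 107, 112, 108, 103, 106, 128, 185, 230, 233, 232, 231, 235, 236]
w [11.8 11.9  8.9  6.9  7.9 10.  11.  13.  13.  13.1 13.1 13.1 13.2 13.2
 12.2 12.3 12.3 13.4 13.4 13.5 12.5 13.6 13.6 13.7]
bar 29.7302 616.41486 9.849383
perp offset of bar from tcp -2.7324639112916023 [-0.49591646  0.86837023]
```

```bash
python3 - <<'E'
from h import *
c=np.load('wc.npy',allow_pickle=True).item();p=np.load('last_wrist.npz')['p'];g=p.max(2).astype(float)
s=manip.read_state()['eef_pos'][:2]
def edge(a,t=None):
    pass
L=[];Rr=[]
for v in range(176,238,3):
    a=g[v,255:295]
    i=np.where(a<150)[0][0];l=255+i-1+(a[i-1]-150)/(a[i-1]-a[i]) 
    j=[k for k in range(i+5,39) if a[k]>107][0];r=255+j-1+(107-a[j-1])/(a[j]-a[j-1])
    L.append((l,v));Rr.append((r,v))
l=wplane(L,c,68);r=wplane(Rr,c,68);print(np.hypot(*(l-r).T).round(1))
mid=((l+r)/2).astype(np.float32);vx,vy,x,y=cv2.fitLine(mid,cv2.DIST_HUBER,0,.01,.01).ravel()
d=np.array([vx,vy])*np.sign(vx);n=np.array([-d[1],d[0]]);print('ang',np.degrees(np.arctan2(d[1],d[0])),'perp',n@(np.array([x,y])-s))
for u in (240,305):
    print(u,g[122:145,u].astype(int).tolist(),g[238:264,u].astype(int).tolist())
    e=wplane([(u,128.2),(u,139.5),(u,245.5),(u,257.2)],c,68);t=(e-s)@d;print(t.round(1),'near',t[:2].mean(),'far',t[2:].mean(),'centre along',(t.mean()))
E
```

```text
[13.4 13.3 13.2 13.5 13.3 13.2 13.3 13.3 13.5 13.6 13.4 13.3 13.5 14.
 13.6 13.7 12.8 12.7 14.5 15.  14.6]
ang 29.524052 perp -3.1871138458884256
240 [224, 231, 234, 233, 235, 226, 169, 112, 98, 103, 105, 104, 100, 102, 102, 101, 102, 125, 183, 226, 236, 236, 235] [196, 225, 235, 232, 187, 117, 63, 46, 70, 91, 106, 110, 110, 108, 107, 112, 108, 103, 106, 128, 185, 230, 233, 232, 231, 235]
[-63.2 -52.   59.5  73.3] near -57.63284857867133 far 66.40321179993049 centre along 4.385181610629584
305 [230, 231, 233, 231, 207, 141, 105, 108, 107, 106, 103, 100, 101, 99, 95, 100, 126, 183, 225, 231, 232, 230, 230] [226, 231, 224, 168, 95, 55, 53, 69, 99, 111, 112, 114, 111, 109, 110, 110, 107, 106, 122, 172, 218, 230, 228, 228, 229, 228]
[-62.4 -51.2  60.3  74. ] near -56.78248600454941 far 67.1638322399975 centre along 5.1906731177240495
```

>>> {"name": "jog_arm", "arguments": {
  "plan": [0.005,-0.001,-0.03,0,0,0.7,0.005,-0.001,-0.06,0,0,0.7,0.005,-0.001,-0.09,0,0,0.7,0.005,-0.001,-0.12,0,0,0.7,0.005,-0.001,-0.14,0,0,0.7,0.005,-0.001,-0.15,0,0,0.7,0.005,-0.001,-0.156,0,0,0.7,0.005,-0.001,-0.158,0,0,0.7,0.005,-0.001,-0.158,0,0,0.7,0.005,-0.001,-0.158,0,0,0.7,0.005,-0.001,-0.158,0,0,0.7,0.005,-0.001,-0.158,0,0,0.7]
}}

```text
clock: 15.2
eef_pos: [619.3, 11.3, 51.9]
eef_rot: [-3.141, 0.001, -2.624]
wrist_force: [0.1, 0.9, -0.4]
finger_gap: 60.4
finger_force: 0.0
```

>>> {"name": "jog_arm", "arguments": {
  "plan": [0,0,0,0,0,0,0,0,0,0,0,0,0,0,0,0,0,0,0,0,0,0,0,0,0,0,0,0,0,0,0,0,0,0,0,0,0,0,0,0,0,0,0,0,0,0,0,0,0,0,0,0,0,0,0,0,0,0,0,0],
  "claw": 0.0,
  "force": 60
}}

```text
clock: 16.2
eef_pos: [619.2, 11.1, 51.5]
eef_rot: [-3.141, 0.0, -2.624]
wrist_force: [0.4, -0.9, 0.1]
finger_gap: 13.4
finger_force: 60.0
```

>>> {"name": "jog_arm", "arguments": {
  "plan": [0,0,0.003,0,0,0,0,0,0.01,0,0,0,0,0,0.025,0,0,0,0,0,0.05,0,0,0,0,0,0.08,0,0,0,0,0,0.11,0,0,0,0,0,0.14,0,0,0,0,0,0.155,0,0,0,0,0,0.16,0,0,0,0,0,0.16,0,0,0,0,0,0.16,0,0,0]
}}

```text
clock: 17.3
eef_pos: [618.8, 11.2, 210.5]
eef_rot: [3.141, -0.001, -2.624]
wrist_force: [0.1, 0.5, -5.2]
finger_gap: 13.3
finger_force: 60.0
```

>>> {"name": "jog_arm", "arguments": {
  "plan": [-0.005,-0.01,0,0,0,-1,-0.015,-0.03,0,0,0,-3,-0.025,-0.06,0,0,0,-7,-0.04,-0.092,0,0,0,-11,-0.055,-0.125,0,0,0,-15,-0.07,-0.158,0,0,0,-19,-0.085,-0.192,0,0,0,-23,-0.1,-0.226,0,0,0,-27,-0.115,-0.26,0,0,0,-31,-0.128,-0.29,0,0,0,-35,-0.14,-0.32,0,0,0,-39,-0.152,-0.348,0,0,0,-43,-0.162,-0.37,0,0,0,-45,-0.168,-0.384,0,0,0,-47,-0.17,-0.39,0,0,0,-47.4,-0.17,-0.39,0,0,0,-47.4,-0.17,-0.39,0,0,0,-47.4,-0.17,-0.39,0,0,0,-47.4,-0.17,-0.39,0,0,0,-47.4,-0.17,-0.39,0,0,0,-47.4]
}}

```text
clock: 19.3
eef_pos: [449.4, -378.3, 211.5]
eef_rot: [-3.142, 0.0, 2.833]
wrist_force: [0.0, 0.6, -3.9]
finger_gap: 13.3
finger_force: 60.0
```

```bash
python3 - <<'E'
from h import *
s=manip.read_state();c=get_calibration('wrist');p,d=shot('wrist');np.save('wc.npy',c,allow_pickle=True)
print(s['clock'],s['eef_pos'],s['eef_rot'],s['joints'][5],s['moment'],s['wrist_force'])
cv2.imwrite('pics/w6.png',p[:,:,::-1])
E
```

```text
19.3 [ 449.43595747 -378.3439326   211.5263209 ] [-3.14157356e+00  9.23151794e-05  2.83256506e+00] -2.0238500183866073 [0.00535962 0.05309513 0.04678113] [ 0.04225284  0.55687419 -3.9035351 ]
```

View pics/w6.png

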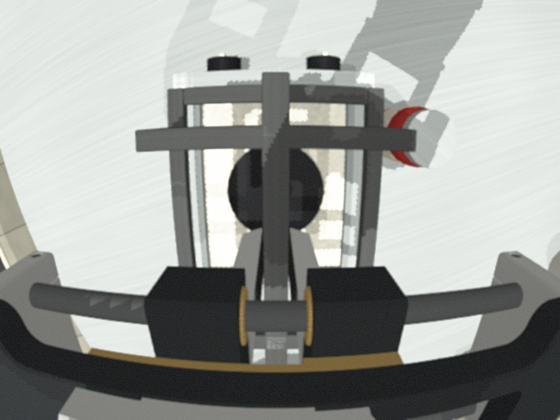

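Wrist view: grate held level over the burner, its frame (170–382) parallel to the recess (200–350); cap visible beneath at (276,190); near cross bar at v≈138.

```bash
python3 - <<'E'
from h import *
c=np.load('wc.npy',allow_pickle=True).item();p=np.load('last_wrist.npz')['p'];g=p.max(2).astype(int)
s=manip.read_state();S=s['eef_pos'];a=s['eef_rot'][2];d=np.array([np.cos(a),np.sin(a)]);n=np.array([-d[1],d[0]])
for u in(155,220,335,400): print(u,g[120:160,u].tolist())
print('row120',g[115,160:290].tolist());print('bar row',g[190,255:300].tolist())
T=lambda uv,z:np.c_[(wplane(uv,c,z)-S[:2])@d,(wplane(uv,c,z)-S[:2])@n].round(1).tolist()
print('barend',T([(276,72)],S[2]+16.5))
print(T([(200,180),(350,180),(200,115),(347,115)],40), 'floor')
c2=get_calibration('top')
E
```

```text
155 [240, 238, 236, 235, 237, 236, 238, 228, 170, 109, 91, 96, 103, 104, 103, 103, 104, 107, 102, 100, 103, 105, 106, 105, 102, 102, 105, 100, 100, 103, 122, 190, 232, 238, 235, 236, 236, 236, 236, 234]
220 [250, 250, 250, 252, 253, 232, 152, 101, 100, 101, 103, 103, 104, 106, 103, 102, 100, 102, 106, 106, 102, 105, 103, 102, 104, 101, 99, 100, 151, 239, 255, 255, 254, 254, 254, 254, 255, 255, 254, 254]
335 [223, 225, 222, 224, 219, 182, 122, 75, 78, 76, 82, 79, 77, 80, 82, 78, 82, 79, 80, 69, 67, 70, 65, 70, 69, 69, 67, 71, 107, 173, 216, 226, 225, 225, 225, 225, 226, 227, 225, 225]
400 [127, 125, 125, 126, 128, 127, 120, 111, 92, 70, 61, 68, 69, 66, 69, 69, 69, 69, 68, 68, 70, 66, 68, 74, 67, 64, 66, 68, 69, 68, 73, 103, 126, 130, 131, 127, 126, 121, 120, 112]
row120 [235, 236, 238, 238, 231, 231, 220, 170, 117, 101, 99, 100, 101, 102, 107, 106, 103, 104, 103, 107, 106, 97, 85, 68, 52, 47, 81, 155, 221, 232, 229, 225, 216, 192, 172, 173, 173, 177, 175, 159, 124, 122, 167, 225, 248, 252, 252, 253, 253, 253, 252, 251, 249, 248, 249, 250, 251, 251, 251, 250, 250, 249, 250, 250, 251, 251, 252, 252, 252, 252, 249, 236, 207, 180, 182, 180, 187, 189, 196, 193, 194, 187, 182, 183, 203, 236, 247, 249, 249, 249, 248, 247, 249, 249, 250, 251, 250, 234, 211, 197, 181, 142, 113, 103, 103, 109, 109, 106, 104, 105, 104, 103, 103, 104, 107, 106, 105, 108, 105, 105, 104, 102, 102, 99, 104, 100, 89, 71, 95, 192]
bar row [53, 53, 51, 53, 47, 50, 51, 59, 64, 69, 69, 69, 68, 70, 67, 66, 66, 68, 68, 63, 68, 70, 70, 70, 68, 66, 67, 65, 67, 69, 68, 66, 68, 62, 50, 44, 44, 54, 54, 54, 57, 55, 54, 55, 57]
barend [[95.4, -1.5]]
[[6.6, 82.8], [6.5, -84.6], [78.7, 80.5], [78.4, -79.0]] floor
```

```bash
python3 - <<'E'
from h import *
c=np.load('wc.npy',allow_pickle=True).item();p=np.load('last_wrist.npz')['p'];g=p.max(2).astype(int)
print('right115',g[115,325:375].tolist());print('L165',g[165,190:215].tolist(),'R165',g[165,335:365].tolist());print('L220',g[225,190:215].tolist(),'R225',g[225,335:365].tolist())
cv2.imwrite('pics/w6c.png',cv2.resize(p[60:270,150:400,::-1],None,fx=3,fy=2.8))
E
```

```text
right115 [192, 195, 193, 196, 204, 222, 227, 227, 225, 221, 219, 218, 218, 218, 219, 221, 222, 224, 226, 211, 172, 130, 121, 132, 146, 149, 147, 149, 152, 161, 172, 178, 172, 174, 174, 178, 176, 168, 141, 99, 63, 48, 53, 59, 66, 68, 67, 66, 68, 69]
L165 [234, 234, 232, 228, 217, 185, 169, 168, 171, 172, 170, 142, 125, 150, 203, 246, 255, 255, 254, 254, 254, 255, 255, 255, 254] R165 [221, 221, 220, 221, 225, 222, 224, 222, 212, 166, 122, 116, 141, 146, 150, 146, 149, 148, 160, 170, 179, 174, 172, 172, 177, 178, 164, 126, 73, 52]
L220 [51, 69, 130, 195, 228, 233, 232, 230, 205, 173, 167, 171, 174, 176, 163, 131, 120, 162, 221, 246, 252, 253, 252, 251, 249] R225 [254, 254, 254, 254, 255, 255, 251, 196, 146, 159, 174, 176, 174, 175, 173, 170, 178, 186, 187, 185, 184, 186, 180, 153, 103, 63, 52, 60, 73, 76]
```

View pics/w6c.png

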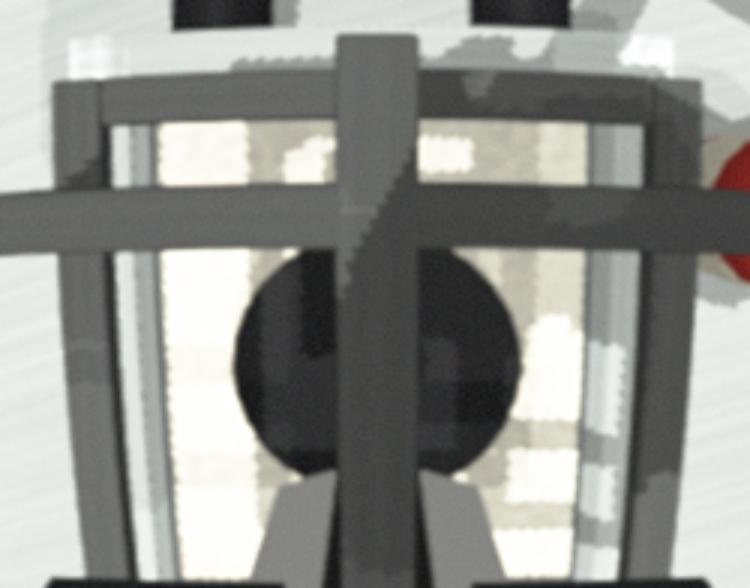

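The crop shows frame, recess and cap nested concentrically, recess a touch to one side. I'll work out offsets.

```bash
python3 - <<'E'
from h import *
c=np.load('wc.npy',allow_pickle=True).item();p=np.load('last_wrist.npz')['p'];g=p.max(2).astype(int)
S=np.array([449.436,-378.344,211.53]);a=2.83256;d=np.array([np.cos(a),np.sin(a)]);n=np.array([-d[1],d[0]])
def T(uv,z): q=wplane(uv,c,z)-S[:2];return np.c_[q@d,q@n]
for v,l,r in((115,202.3,345.3),(165,203.7,344.2),(225,207,341.7)):
    t=T([(l,v),(r,v)],40);print('recess',v,t.round(1).tolist(),'centre n',t[:,1].mean().round(2),'w',np.ptp(t[:,1]).round(1))
for v in(115,165):
    row=g[v];l=[u for u in range(150,200) if row[u]<140][0];r=[u for u in range(400,350,-1) if row[u]<90][0]
    print('frame outer',v,l,r)
t=T([(167.6,115),(382.2,115)],S[2]-51.5+12);print('frame n',t[:,1].mean(),np.ptp(t[:,1]))
t=T([(186.5,115),(363.5,115)],S[2]-51.5+12);print('frame inner n',t[:,1].mean(),np.ptp(t[:,1]))
for v in(115,180):
    print(g[v,258:268].tolist(),g[v,284:294].tolist())
# recess far/-x edge & cap
print('cap sides',T([(228,190),(323.5,190)],68).round(1).tolist())
E
```

```text
recess 115 [[78.6, 78.0], [78.4, -77.0]] centre n 0.53 w 155.0
recess 165 [[23.5, 78.0], [23.3, -77.1]] centre n 0.43 w 155.1
recess 225 [[-46.1, 77.7], [-46.2, -77.6]] centre n 0.08 w 155.3
frame outer 115 168 382
frame outer 165 170 380
frame n -0.7598598241251366 148.02149431275006
frame inner n -0.8348130062930998 120.6652088928127
[211, 197, 181, 142, 113, 103, 103, 109, 109, 106] [104, 100, 89, 71, 95, 192, 254, 254, 251, 250]
[26, 34, 33, 36, 57, 67, 74, 73, 72, 73] [67, 70, 70, 70, 67, 52, 52, 48, 45, 45]
cap sides [[1.1, 47.3], [1.0, -50.4]]
```

>>> {"name": "jog_arm", "arguments": {
  "plan": [0.0005,-0.0007,-0.01,0,0,0,0.001,-0.0013,-0.03,0,0,0,0.001,-0.0013,-0.055,0,0,0,0.001,-0.0013,-0.075,0,0,0,0.001,-0.0013,-0.09,0,0,0,0.001,-0.0013,-0.098,0,0,0,0.001,-0.0013,-0.1,0,0,0,0.001,-0.0013,-0.1,0,0,0,0.001,-0.0013,-0.1,0,0,0,0.001,-0.0013,-0.1,0,0,0,0.001,-0.0013,-0.1,0,0,0,0.001,-0.0013,-0.1,0,0,0]
}}

```text
clock: 20.55
eef_pos: [450.2, -380.1, 111.7]
eef_rot: [-3.141, 0.0, 2.832]
wrist_force: [-0.4, -0.6, -5.2]
finger_gap: 13.7
finger_force: 60.0
```

```bash
python3 - <<'E'
from h import *
s=manip.read_state();c=get_calibration('wrist');p,d=shot('wrist');np.save('wc.npy',c,allow_pickle=True)
print(s['clock'],s['eef_pos'],s['eef_rot'],s['wrist_force'],s['moment'])
cv2.imwrite('pics/w7.png',cv2.resize(p[40:270,130:420,::-1],None,fx=2.7,fy=2.6))
E
```

```text
20.55 [ 450.24326749 -380.13147757  111.7408946 ] [-3.14139843e+00  4.07309059e-04  2.83172490e+00] [-0.35658527 -0.60058438 -5.21632684] [-0.00911368  0.0011162   0.03733784]
```

View pics/w7.png

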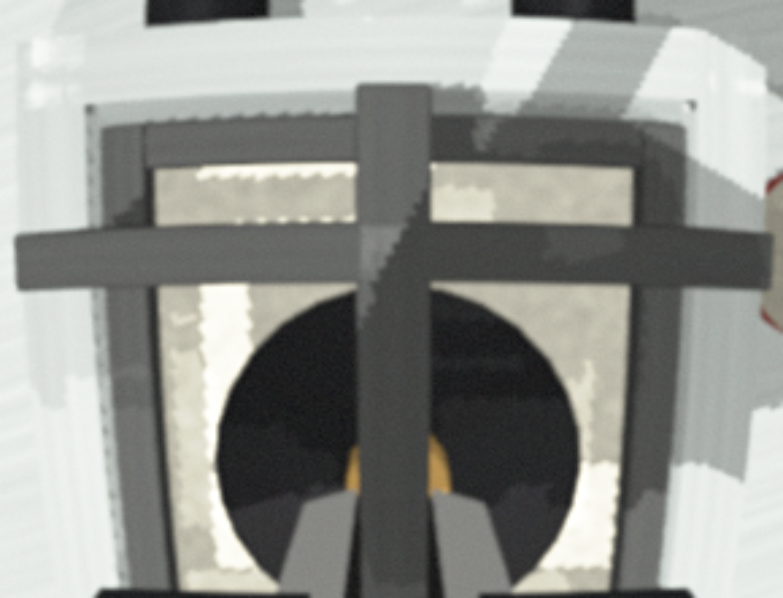

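```bash
python3 - <<'E'
from h import *
c=np.load('wc.npy',allow_pickle=True).item();p=np.load('last_wrist.npz')['p'];g=p.max(2).astype(int)
S=np.array([450.24,-380.13,111.74]);a=2.8317;d=np.array([np.cos(a),np.sin(a)]);n=np.array([-d[1],d[0]])
def T(uv,z): q=wplane(uv,c,z)-S[:2];return np.c_[q@d,q@n]
for z in(40,50,56): print(z,T([(163.7,80.8),(385.9,80.0)],z).round(1).tolist())
for v in(105,170,200): print(v,g[v,150:195].tolist(),'|',g[v,360:402].tolist())
for u in(220,340):print(u,g[70:110,u].tolist())
print('frame top corners',T([(167.8,88),(384.4,88)],72.2).round(1).tolist(),'barend',T([(276,73)],S[2]+16.5).round(1).tolist())
E
```

```text
40 [[105.7, 87.2], [106.1, -88.5]]
50 [[104.3, 83.6], [104.7, -85.0]]
56 [[103.4, 81.5], [103.9, -82.9]]
105 [227, 227, 227, 227, 227, 226, 226, 225, 223, 225, 222, 206, 184, 172, 172, 173, 160, 130, 106, 99, 103, 101, 103, 105, 104, 105, 103, 103, 105, 108, 109, 106, 90, 71, 60, 55, 73, 118, 150, 160, 164, 163, 164, 165, 168] | [173, 169, 166, 143, 103, 60, 50, 52, 58, 67, 71, 69, 67, 70, 70, 79, 82, 82, 80, 80, 80, 82, 83, 98, 128, 149, 148, 155, 165, 171, 173, 174, 184, 198, 200, 213, 229, 232, 235, 235, 237, 239]
170 [227, 227, 226, 228, 229, 230, 231, 229, 229, 228, 227, 227, 227, 227, 207, 175, 162, 170, 175, 154, 124, 104, 105, 100, 102, 105, 108, 106, 103, 105, 106, 108, 108, 103, 95, 74, 52, 50, 75, 138, 185, 199, 200, 204, 200] | [193, 170, 122, 72, 50, 51, 57, 76, 82, 80, 81, 80, 84, 83, 85, 80, 81, 81, 84, 83, 82, 102, 133, 145, 152, 162, 169, 173, 176, 170, 169, 170, 174, 177, 175, 177, 177, 173, 171, 170, 177, 177]
200 [241, 241, 241, 240, 239, 238, 241, 243, 242, 242, 242, 240, 241, 242, 241, 239, 230, 211, 193, 193, 191, 171, 138, 116, 111, 116, 115, 114, 114, 114, 112, 115, 114, 118, 121, 112, 105, 77, 55, 50, 102, 159, 192, 199, 213] | [151, 94, 49, 53, 61, 74, 80, 83, 84, 81, 83, 78, 82, 81, 76, 80, 81, 79, 85, 101, 131, 149, 150, 158, 165, 178, 176, 177, 171, 174, 172, 177, 178, 177, 174, 174, 173, 172, 177, 180, 178, 177]
220 [225, 225, 226, 229, 227, 219, 197, 189, 184, 186, 186, 186, 184, 174, 152, 114, 98, 101, 104, 108, 109, 104, 105, 104, 104, 101, 104, 102, 103, 104, 105, 97, 97, 182, 252, 254, 251, 242, 220, 192]
340 [179, 182, 181, 180, 180, 170, 156, 151, 150, 146, 142, 137, 133, 126, 120, 99, 83, 78, 80, 79, 80, 78, 78, 74, 71, 66, 68, 67, 67, 69, 69, 65, 67, 113, 165, 193, 195, 194, 190, 193]
frame top corners [[95.9, 72.8], [95.9, -76.1]] barend [[95.0, -1.4]]
```

>>> {"name": "jog_arm", "arguments": {
  "plan": [0.0002,-0.0005,0,0,0,0,0.0002,-0.001,-0.002,0,0,0,0.0002,-0.001,-0.004,0,0,0,0.0002,-0.001,-0.006,0,0,0,0.0002,-0.001,-0.0075,0,0,0,0.0002,-0.001,-0.009,0,0,0,0.0002,-0.001,-0.01,0,0,0,0.0002,-0.001,-0.011,0,0,0,0.0002,-0.001,-0.012,0,0,0,0.0002,-0.001,-0.013,0,0,0,0.0002,-0.001,-0.014,0,0,0,0.0002,-0.001,-0.014,0,0,0,0.0002,-0.001,-0.014,0,0,0]
}}

```text
clock: 21.9
eef_pos: [450.4, -381.1, 97.5]
eef_rot: [-3.142, -0.0, 2.832]
wrist_force: [0.1, -0.5, -5.0]
finger_gap: 13.1
finger_force: 60.0
```

>>> {"name": "jog_arm", "arguments": {
  "plan": [0,0,-0.001,0,0,0,0,0,-0.002,0,0,0,0,0,-0.003,0,0,0,0,0,-0.004,0,0,0,0,0,-0.005,0,0,0,0,0,-0.0055,0,0,0,0,0,-0.006,0,0,0,0,0,-0.0065,0,0,0,0,0,-0.0065,0,0,0,0,0,-0.0065,0,0,0]
}}

```text
clock: 22.9
eef_pos: [450.4, -381.1, 91.4]
eef_rot: [-3.141, 0.0, 2.832]
wrist_force: [-3.8, 2.9, 4.8]
finger_gap: 13.5
finger_force: 60.0
```

>>> {"name": "jog_arm", "arguments": {
  "plan": [0,0,0,0,0,0,0,0,0,0,0,0,0,0,0,0,0,0,0,0,0,0,0,0,0,0,0.004,0,0,0,0,0,0.015,0,0,0,0,0,0.04,0,0,0,0,0,0.08,0,0,0,0,0,0.12,0,0,0,0,0,0.15,0,0,0,0,0,0.16,0,0,0,0,0,0.16,0,0,0,0,0,0.16,0,0,0],
  "claw": 0.05
}}

```text
clock: 24.2
eef_pos: [450.1, -380.8, 249.5]
eef_rot: [3.141, -0.002, 2.832]
wrist_force: [-0.6, -0.7, -0.6]
finger_gap: 50.3
finger_force: 0.0
```

```bash
python3 - <<'E'
from h import *
s=manip.read_state();c=get_calibration('wrist');p,d=shot('wrist')
print(s['clock'],s['eef_pos'],s['wrist_force'],s['finger_gap'])
# grate corner/level check by wrist depth is skipped; picture
cv2.imwrite('pics/w8.png',p[40:300,100:460,::-1])
E
```

```text
24.2 [ 450.0523162  -380.7769595   249.49022915] [-0.57253073 -0.74934613 -0.60599226] 50.308541551222376
```

View pics/w8.png

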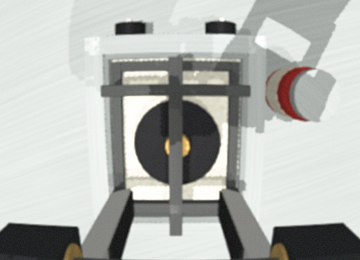

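The grate lies flat and square in the recess with the cap centred beneath it at (176,145), and the jar untouched. Handing in.

```bash
python3 -c "
from cell import manip
print(manip.sign_off())"
```

```text
the job is handed in; nothing more can be done
None
```

I seated the cap on the crown, set the grate down flat and square in the recess, and handed the job in at about 24 s; hand-in returned no verdict, and I did not re-measure the bottle, mill and shaker afterwards.

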